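Pry a nested sorting bin loose and set it on the riser

ROBOT

A 7-joint arm with a two-finger parallel gripper is mounted at the origin on the work surface; the furniture and walls round the work are solid. World frame = base frame: x ahead of the robot, y to its left, z up, the work surface at z = 0. Lengths are in m, angles in rad, forces in N, time in s.
With the tool pointing down it reaches from about 0.4 to 0.85 m from the base axis. Payload 6.9 kg.
Tool frame: the origin (TCP) lies midway between the tips of the shut fingers; the grasp point (between the pads) lies behind it (ctrl.pinch_z is the z of the grasp point in the tool frame, in m); z points along the fingers, y is the line along which they close (so a half turn about z gives the same grasp; the last joint's range is limited). The gripper opens to 85 mm and grips with 20 to 120 N. Pads are 22 mm wide; open, the fingers measure 114 mm over their backs; the gripper's body (76 mm by 85 mm) begins 54 mm behind the grasp point. The pads swing forward as they close: fully open they stand 13 mm farther back than shut.
Start: joints at [1.284, 0.507, -0.238, 1.5, 0.126, 1.149, -0.155], TCP at [0.239, -0.578, 0.206] pointing down, gripper open.
Joint ranges: [-3.08, 3.08], [-0.24, 2.05], [-1.43, 1.35], [0, 2.5], [-1.52, 4.66], [0.17, 1.96], [-2.89, 2.89]. Speed limits (rad/s): [2.39, 2.39, 3.14, 3.14, 3.14, 3.14, 3.14].

INTERFACE

Orientations are given as a unit quaternion [w, x, y, z].
In Python, from station import ctrl, get_state, vision, ticket, models gives the robot as it stands. Calls block until the motion is done:
- ctrl.movep(position, orientation): joint-space move of the TCP to a pose.
- ctrl.movel(position, frame=None, max_speed=0.15): straight line of the TCP; frame=None keeps the orientation; max_speed is the mean speed in m/s.
- ctrl.set_joints(angles): joint-space move.
- ctrl.ungrasp() and ctrl.close_gripper(force=None): open the fingers fully, or close them until they stop; force is the grip in N (None keeps the last).
- ctrl.pause(seconds).
- ctrl.ik(position, orientation): joint angles nearest the present ones, or None.
- get_state(): the state.
- vision.grab_frame(name): name is "scene" or "top" or "wrist"; returns (picture, depth): 384x512x3 uint8, blue, green, red; 384x512 float32, m along the optical axis (not along the pixel's ray), 0 where there is no reading.
- vision.camera_info(name): a dict with "mtx" (3x3 intrinsics, pixels), "dist_coeffs" ([k1, k2, p1, p2, k3] as OpenCV has them; the pictures are not rectified), "R" (3x3) and "t" (3): a world point X has camera coordinates R X + t; the wrist camera has in their place "hand_eye" (4x4, takes a point from camera to tool coordinates, whose origin is the TCP and whose axes are the flange's). Camera axes: x right, y down, z forward; pixel columns grow to the right and rows downward; lengths in m; the calibration is good to about 2 mm. A picture is of the moment at which its call begins: read the wrist's pose just before it. camera_info takes no time and is no camera call.
A pose or a line that the arm cannot do raises ctrl.Unreachable and nothing moves.
- ticket.close_job(): hands the job in; it is judged then, once.
Trained networks look in the newest picture that a camera, given by its name, has taken for a name from the list of things; names that differ only in an ending like _2 or _b are one class to them, and where a whole thing is asked for, a point or a joint stands for the part that bears it (a point fixed in the world has none). Each returns a list of dicts, best first, with "p" (0 to 1); they miss things now and then, are a little off and sometimes report something else, mostly with a low value. They report only what shows in the picture. A call takes as long as a camera call.
- models.recognise(camera, target): "point" ([column, row] in pixels, amid what is visible of it).
- models.masks_of(camera, target): "mask" (384x512 bool, what is visible of it) and "point" ([column, row] in pixels, amid what is visible of it).
The state is a dict: "time": time; "qpos": joint angles; "qd": joint speeds; "tau": joint torques, N m; "tcp_pos": TCP position; "eef_rot": TCP orientation; "contact_force": force on the tool from outside, world axes, zero at the start; "wrist_torque": the same for the moment, N m; "width": finger opening in m; "gripper_force": force on a finger pad.
Only numpy, scipy, OpenCV 4.12 (cv2) and the standard library are available. Lean on these libraries where they do the work, as an engineer would, in place of code of your own. Each camera call takes 0.05 s, during which the arm holds its last target. There are 200 camera calls.

TASK

The upper grey sorting bin is stuck in the bin it is nested in. Press the paddle of the stand's lever well down so that its fork pries the bin loose, without touching the bin itself; then lift the bin straight up and out by its handle board, keep it level, and set it down centred on the narrow wooden riser, its long side along the riser's long side. Do not disturb the tape roll, the marker or the cream tube.

Things in the scene. Friction and masses are not known exactly. Their poses are not given: they have to be found in the camera images.
- stand: Fixed plywood base 124 x 164 x 10 mm with a fixed grey lower bin (rim 90 mm above the table) and a lever. Origin on the table under the lower bin's centre; z up; the lever's paddle lies towards -x; y along the bins' long side. Hinge posts at x -58, y +-50 mm, 126 mm high. Two spring pads in the lower bin's end walls hold the upper bin with about 9 N of friction until it has risen 8 mm
- bin: Loose upper bin, grey plastic, 0.2 to 0.33 kg, tapered: foot 56 x 110 mm, rim 90 x 144 mm (176 over two ears) at 80 mm height, long side along y. Origin at the centre of its underside, z up. Nested, its underside is 48 mm above the table, 42 mm inside the lower bin, axes parallel to the stand's, 1.6 mm clear all round, more as it rises
- bin_handle (a point): Top centre of the upper bin's upright handle board: 14 mm thick along the bin's x, 90 mm long along its y, standing 48 mm above the rim (128 mm above the bin's underside), rounded edges, on the bin's middle plane
- lever (a joint): Forked pry lever, rad: 0 = level, fork tips 1 mm under the bin's ears; grows as the paddle is pressed and the fork rises; -0.10 to 0.40, starts at or below 0. Hinge along the stand's y, 58 mm to its -x, 118 mm above the table; tips 60 mm from it: 0.30 lifts the bin about 17 mm. Stiff (0.35 N m): stays where it is left, also under the bin. Pressing takes about 12 to 18 N
- lever_paddle (a point): Centre of the top of the lever's paddle, a flat plate 44 x 56 mm, 66 mm from the hinge on the side away from the bins, 123 mm above the table when the lever is level; it sinks about 20 mm for 0.30 rad
- riser: Narrow wooden riser fixed to the table: a foot 60 x 104 x 14 mm with an upright block 40 mm (its x) by 100 mm (its y), top at 60 mm. Origin at the centre of its underside, z up
- riser_top (a point): Centre of the riser's flat top, 40 x 100 mm, long side along its y, 60 mm above the table; the upper bin stands here at the end
- tape: Bystander: roll of brown packing tape lying flat, 96 mm across, 48 mm high, origin under its centre
- marker: Bystander: felt marker lying on the table, 135 mm long, 17 mm thick
- cream_tube: Bystander: round cream bottle lying on its side, 150 mm long, 39 mm thick

How it is judged:
On the way, in this order (a step that is already met when the one before it is completed fails the run):
1. the lever has pried the bin up by at least 12 mm, with the gripper not touching the bin (value of joint lever above 0.18 rad and z of bin in the frame of stand above 0.06 m and contact force between each of the arm, the fingers and bin below 0.3 N), for 0.2 s.
2. the bin is lifted straight out: its underside is above the lower bin's rim while it is still within 30 mm over it (z of bin in the frame of stand above 0.091 m and horizontal distance between bin and stand below 0.03 m), for 0.02 s.
At the end, for the whole second after the job is handed in: The bin stands at rest on the riser's top (within 5 mm in height), level within 0.06 rad, its centre within 12 mm of the top's centre, its long side within 0.15 rad of the riser's long side (horizontal distance between bin and riser_top below 0.012 m and z of bin in the frame of riser_top between -0.005 and 0.005 m and angle between the y axis of bin and the y axis of riser, either way round below 0.15 rad and angle between bin's own z axis and vertical below 0.06 rad and contact force between bin and riser above 0.5 N and linear speed of bin below 0.02 m/s); the robot touches nothing.
It fails at once if the bin is tilted by more than 0.35 rad (angle between bin's own z axis and vertical above 0.35 rad).
It fails at once if the tape roll is moved more than 30 mm (distance of tape from where it was at the start of the episode above 0.03 m).
It fails at once if the marker is moved more than 30 mm (distance of marker from where it was at the start of the episode above 0.03 m).
It fails at once if the cream tube is moved more than 30 mm (distance of cream_tube from where it was at the start of the episode above 0.03 m).
It also fails if it takes over 48 s, if anything falls off the work surface, if the arm or the gripper's body presses on something with over 40 N, if the wrist force passes 120 N, or if a joint passes its speed limit or range.

## Working session

There is one attempt and no reset: what is moved stays moved. The work goes in short steps, each a Python script; the robot and the scene stay as the last script left them, time stands still between calls to the robot, and variables do not carry over. Pictures are saved under pics/ and viewed, at most 13 in all, crops included, and the job is handed in when it is done.

```bash
mkdir -p pics
python3 - <<'E'
from station import ctrl, get_state, vision, models
import cv2, numpy as np
s=get_state(); print(s['time'],s['tcp_pos'],s['eef_rot'],ctrl.pinch_z,s['contact_force'])
ims=[]
for c in ['scene','top']:
    p,d=vision.grab_frame(c); np.savez(f'pics/{c}.npz',p=p,d=d); cv2.imwrite(f'pics/{c}.png',p)
    i=vision.camera_info(c); print(c,i['mtx'].tolist() if hasattr(i['mtx'],'tolist') else i['mtx'],i['dist_coeffs'],(-np.array(i['R']).T@np.array(i['t'])))
    for t in ['stand','bin','bin_handle','lever_paddle','riser','tape','marker','cream_tube']:
        r=models.recognise(c,t); print(t,[(np.round(x['point']).tolist(),round(x['p'],2)) for x in r[:2]])
E
```

```text
0.0 [ 0.23839043 -0.57715833  0.20484572] [-8.55842943e-04  9.80871056e-01  1.94656641e-01 -1.77983404e-04] -0.0187 [-0.06107139  0.45223326  0.20457609]
scene [[494.50348407910263, 0.0, 251.67622840349296], [0.0, 494.50348407910263, 191.8350566170905], [0.0, 0.0, 1.0]] [-0.1402307  0.         0.         0.         0.       ] [0.03478285 0.44753259 0.8752982 ]
stand [([262.0, 211.0], 0.75)]
bin [([254.0, 172.0], 0.68)]
bin_handle [([257.0, 177.0], 0.75), ([211.0, 266.0], 0.65)]
lever_paddle [([280.0, 202.0], 0.72)]
riser [([213.0, 180.0], 0.76)]
tape [([156.0, 222.0], 0.76)]
marker [([212.0, 265.0], 0.7), ([263.0, 212.0], 0.46)]
cream_tube [([336.0, 210.0], 0.94)]
top [[439.78302842888684, 0.0, 265.62237427246276], [0.0, 439.78302842888684, 196.2987312517959], [0.0, 0.0, 1.0]] [-0.02696318  0.          0.          0.          0.        ] [ 0.35368552 -0.23196787  1.11033691]
stand [([280.0, 236.0], 0.6)]
bin [([296.0, 207.0], 0.84)]
bin_handle [([298.0, 208.0], 0.71)]
lever_paddle [([280.0, 242.0], 0.71)]
riser [([314.0, 158.0], 0.82)]
tape [([235.0, 123.0], 0.56)]
marker [([208.0, 208.0], 0.69), ([278.0, 238.0], 0.58)]
cream_tube [([327.0, 282.0], 0.73)]
```

View pics/top.png

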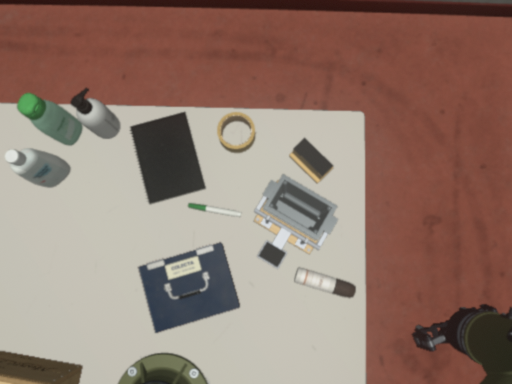

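View pics/scene.png

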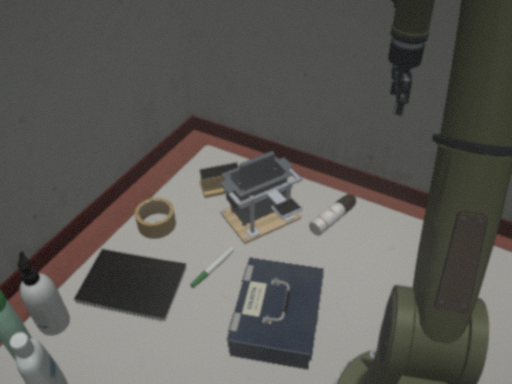

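The top picture shows the bin at about (297,208), the paddle as a black plate at (272,254), the riser at (312,160), the cream tube at (325,283), the marker at (214,210) and the tape at (237,131). The "marker" hit at (278,238) is false. Next I'll deproject the depth.

```bash
cat > h.py <<'E'
import numpy as np, cv2
from scipy.spatial.transform import Rotation as Rn
from station import ctrl, get_state, vision, models
def cloud(d,info,Rcw,tcw):
    """HxWx3 world points; X = Rcw Xc + tcw"""
    h,w=d.shape; u,v=np.meshgrid(np.arange(w),np.arange(h))
    n=cv2.undistortPoints(np.stack([u,v],-1).reshape(-1,1,2).astype(np.float32),np.array(info['mtx']),np.array(info['dist_coeffs'])).reshape(h,w,2)
    P=np.dstack([n,np.ones((h,w))])*d[...,None]@np.array(Rcw).T+tcw
    P[d<=0]=np.nan; return P
def rot(s): q=s['eef_rot']; return Rn.from_quat([q[1],q[2],q[3],q[0]]).as_matrix()
def shot(c):
    s=get_state(); p,d=vision.grab_frame(c); i=vision.camera_info(c)
    if c=='wrist':
        H=np.array(i['hand_eye']); R=rot(s); return p,d,cloud(d,i,R@H[:3,:3],R@H[:3,3]+s['tcp_pos'])
    R=np.array(i['R']); return p,d,cloud(d,i,R.T,-R.T@np.array(i['t']))
def rect(P,lo,hi,c=None,r=.2):
    q=P[(P[...,2]>lo)&(P[...,2]<hi)]
    if c is not None: q=q[np.hypot(q[:,0]-c[0],q[:,1]-c[1])<r]
    if len(q)<5: return None
    (x,y),(w,h),a=cv2.minAreaRect((q[:,:2]*1000).astype(np.float32))
    if w>h: a+=90   # a+90 -> direction of h; make angle that of long side
    else: a+=180
    # long side direction: w axis is at a; if w>h long=a
    ang=(a-90 if w>h else a-90)
    return len(q),np.round([x/1e3,y/1e3],4),np.round(sorted([w,h])),round(ang%180,1),np.round(np.median(q[:,2]),4),np.round(q.mean(0),4)
def down(yaw):
    """tool pointing down; tool y axis (closing) at world angle yaw"""
    y=np.array([np.cos(yaw),np.sin(yaw),0]); z=np.array([0,0,-1.]); x=np.cross(y,z)
    q=Rn.from_matrix(np.c_[x,y,z]).as_quat(); return np.array([q[3],*q[:3]])
E
python3 - <<'E'
from h import *
for c in ['top','scene']:
    f=np.load(f'pics/{c}.npz'); i=vision.camera_info(c); R=np.array(i['R'])
    P=cloud(f['d'],i,R.T,-R.T@np.array(i['t']))
    px={'top':[(297,208),(272,254),(312,160),(325,283),(214,210),(237,118)],'scene':[(262,172),(287,205),(220,178),(333,213),(213,265),(156,205)]}[c]
    for u,v in px: print(c,(u,v),P[v,u].round(3))
    b=P[px[0][1],px[0][0]]
    for lo,hi in [(.115,.138),(.16,.19)]: print(lo,rect(P,lo,hi,b,.13))
    r=P[px[2][1],px[2][0]]; print('riser',rect(P,.052,.068,r,.07)); print('foot',rect(P,.008,.068,r,.075))
    p=P[px[1][1],px[1][0]]; print('paddle',rect(P,.09,.15,p,.035))
    t=P[px[5][1],px[5][0]]; print('tape',rect(P,.03,.06,t,.12)); t=P[px[3][1],px[3][0]]; print('tube',rect(P,.01,.06,t,.1))
E
```

```text
top (297, 208) [ 0.464 -0.306  0.132]
top (272, 254) [ 0.361 -0.252  0.123]
top (312, 160) [ 0.59  -0.346  0.062]
top (325, 283) [ 0.295 -0.382  0.041]
top (214, 210) [ 0.467 -0.107  0.013]
top (237, 118) [ 0.704 -0.157  0.025]
0.115 (2407, array([ 0.4284, -0.2899]), array([176., 182.]), 150.8, np.float64(0.1254), array([ 0.4374, -0.2952,  0.1249]))
0.16 (289, array([ 0.4682, -0.3125]), array([15., 89.]), 60.6, np.float64(0.1744), array([ 0.4674, -0.3116,  0.1737]))
riser (688, array([ 0.5994, -0.3477]), array([41., 99.]), 46.1, np.float64(0.0595), array([ 0.5989, -0.3472,  0.0593]))
foot (1011, array([ 0.5984, -0.3466]), array([ 58., 103.]), 46.4, np.float64(0.0582), array([ 0.5933, -0.3438,  0.0472]))
paddle (561, array([ 0.3661, -0.2548]), array([56., 57.]), 150.4, np.float64(0.1239), array([ 0.3632, -0.2531,  0.1239]))
tape (524, array([ 0.6646, -0.1558]), array([93., 94.]), 45.8, np.float64(0.0462), array([ 0.6648, -0.156 ,  0.0448]))
tube (1017, array([ 0.3225, -0.3906]), array([ 97., 154.]), 74.8, np.float64(0.0347), array([ 0.2981, -0.38  ,  0.0332]))
scene (262, 172) [ 0.456
[... 360 characters left out ...]
4653, -0.3125]), array([19., 90.]), 60.6, np.float64(0.1724), array([ 0.4649, -0.3109,  0.1707]))
riser (376, array([ 0.5982, -0.3503]), array([47., 99.]), 46.3, np.float64(0.0596), array([ 0.6034, -0.3447,  0.0593]))
foot (732, array([ 0.577 , -0.3232]), array([103., 120.]), 131.7, np.float64(0.0532), array([ 0.6027, -0.3311,  0.0435]))
paddle (429, array([ 0.366, -0.256]), array([55., 60.]), 151.9, np.float64(0.1244), array([ 0.3609, -0.2526,  0.1242]))
tape (651, array([ 0.6639, -0.1577]), array([94., 97.]), 130.4, np.float64(0.0443), array([ 0.6616, -0.1555,  0.0421]))
tube (865, array([ 0.3194, -0.3903]), array([ 97., 157.]), 74.3, np.float64(0.0343), array([ 0.2925, -0.3708,  0.0316]))
```

Run:
```python
from h import *
a=np.radians(-29.4); x=np.array([np.cos(a),np.sin(a)]); b=np.array([.467,-.312])
pp=b-.127*x
for yaw in (a,a+np.pi):
  for p,da in ((pp,0),(b,0),((.5985,-.348),np.radians(-14.3))):
    j=ctrl.ik([*p,.26],down(yaw+da)); print(np.round(yaw,2),None if j is None else np.round(j,2))
ctrl.close_gripper(40)
q=None
for yaw in (a,a+np.pi):
  if all(ctrl.ik([*p,.26],down(yaw)) is not None for p in (pp,b)):
    j=ctrl.ik([*pp,.26],down(yaw)); q=yaw if q is None or abs(j[6])<abs(q0[6]) else q; q0=j
print('yaw',q)
ctrl.movep([*pp,.26],down(q)); s=get_state(); print(s['time'],s['tcp_pos'],s['qpos'].round(2) if hasattr(s['qpos'],'round') else s['qpos'],s['contact_force'])
p,d,P=shot('wrist'); cv2.imwrite('pics/w1.png',p)
print('handle',rect(P,.165,.185,b,.08)); print('paddle',rect(P,.1,.14,pp,.04))
```

```text
-0.51 [ 1.    0.18 -0.54  1.87  0.1   1.12 -0.09]
-0.51 [ 0.87  0.39 -0.48  1.58  0.19  1.22 -0.16]
-0.51 [ 0.69  0.6  -0.38  1.2   0.22  1.38 -0.44]
2.63 [-0.31  0.31  1.16  1.88 -0.31  1.15 -2.7 ]
2.63 [-0.11  0.58  1.15  1.59 -0.54  1.33 -2.54]
2.63 [ 1.01  0.8  -1.23  1.19  0.74  1.6   2.32]
yaw -0.5131268000863328
2.9917 [ 0.35603691 -0.25119027  0.2597484 ] [ 1.    0.18 -0.53  1.87  0.1   1.12 -0.09] [-0.19168517  0.65611651 -0.29873319]
handle (1627, array([ 0.4691, -0.3137]), array([14., 89.]), 60.9, np.float64(0.1748), array([ 0.469 , -0.3103,  0.1737]))
paddle (2150, array([ 0.3668, -0.2562]), array([55., 55.]), 150.6, np.float64(0.1246), array([ 0.3648, -0.2534,  0.1243]))
```

View pics/w1.png

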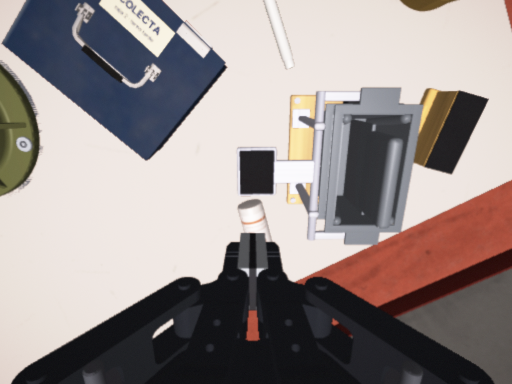

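The wrist view shows the paddle clear at (257,171), with nothing between it and the shut fingers. The handle board at (392,185) agrees with the estimate. Now I'll press.

Run:
```python
from h import *
s=get_state(); x,y,_=s['tcp_pos']; f0=np.array(s['contact_force'])
ctrl.movel([x,y,.14],max_speed=.1)
for z in (.128,.120,.112,.105,.100,.097):
    ctrl.movel([x,y,z],max_speed=.04); s=get_state(); print(z,np.round(s['tcp_pos'],4),np.round(s['contact_force']-f0,1),s['time'])
ctrl.pause(.3)
p,d,P=shot('top'); cv2.imwrite('pics/t2.png',p[130:300,200:390].repeat(3,0).repeat(3,1)); b=(.468,-.312)
print('handle',rect(P,.178,.21,b,.07))
p,d,P=shot('scene');print('handle',rect(P,.178,.21,b,.07))
ctrl.movel([x,y,.16],max_speed=.1)
p,d,P=shot('wrist');print('handle',rect(P,.178,.21,b,.07))
```

```text
0.128 [ 0.3559 -0.2511  0.1277] [ 1.2 -1.1 -0.4] 4.8417
0.12 [ 0.3558 -0.2511  0.1197] [ 0.7 -0.6 -0.3] 5.1917
0.112 [ 0.3558 -0.2511  0.1117] [ 0.9 -0.5 -0.1] 5.5417
0.105 [ 0.3558 -0.2511  0.1047] [ 1.4 -0.6 -0.9] 5.8667
0.1 [ 0.3559 -0.2511  0.0998] [ 1.6 -1.2 -0.7] 6.1417
0.097 [ 0.3559 -0.2511  0.0969] [ 0.9 -1.9 -0.8] 6.3917
handle (14, array([ 0.4681, -0.311 ]), array([ 7., 82.]), 60.8, np.float64(0.1787), array([ 0.4668, -0.311 ,  0.1787]))
handle None
handle None
```

Run:
```python
from h import *
s=get_state(); print(s['tcp_pos'],s['width'],s['contact_force'])
p,d,P=shot('wrist'); print('handle',rect(P,.165,.2,(.468,-.312),.07));print('paddle',rect(P,.08,.14,(.36,-.252),.04))
i=vision.camera_info('wrist');print(np.round(i['hand_eye'],3).tolist())
q,_,Q=shot('scene'); print('paddle sc',rect(Q,.08,.14,(.36,-.252),.04))
v=np.hstack([p[:, :],q[120:312,130:386].repeat(2,0).repeat(2,1)]); cv2.imwrite('pics/a3.png',cv2.resize(v,(800,300)))
```

```text
[ 0.35560485 -0.25102758  0.1594416 ] 5.1459661350189304e-05 [0.32091318 0.1306161  0.23927683]
handle (4304, array([ 0.4686, -0.3129]), array([15., 88.]), 59.9, np.float64(0.1745), array([ 0.4689, -0.3081,  0.1732]))
paddle (4285, array([ 0.3684, -0.2572]), array([56., 60.]), 150.7, np.float64(0.1219), array([ 0.3666, -0.2534,  0.1216]))
[[-0.001, -0.949, -0.315, 0.081], [1.0, -0.001, 0.0, 0.001], [-0.0, -0.315, 0.949, -0.168], [0.0, 0.0, 0.0, 1.0]]
paddle sc (465, array([ 0.366 , -0.2565]), array([56., 62.]), 152.2, np.float64(0.1216), array([ 0.362 , -0.2527,  0.1213]))
```

View pics/a3.png

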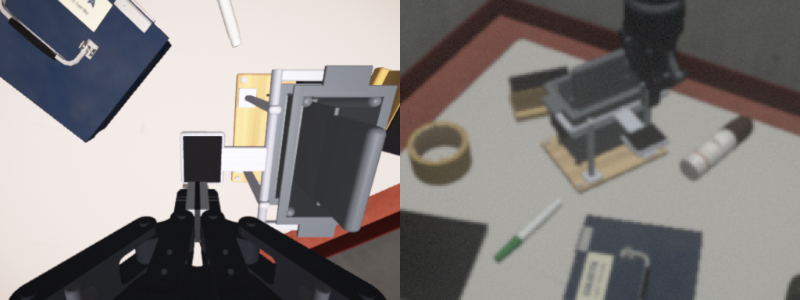

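View pics/t2.png

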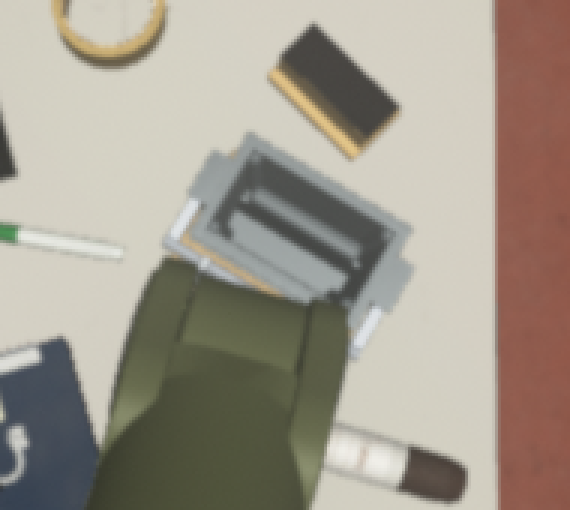

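Run:
```python
from h import *
s=get_state(); t=np.array(s['tcp_pos']); i=vision.camera_info('scene')
R=np.array(i['R']);K=np.array(i['mtx']);D=np.array(i['dist_coeffs'])
pj=lambda X: cv2.projectPoints(np.array(X,float).reshape(-1,3),cv2.Rodrigues(R)[0],np.array(i['t'],float),K,D)[0].reshape(-1,2).round(1)
print('tcp px',pj([t,t-[0,0,.035],[.359,-.251,.123]]), rot(s).round(3).tolist())
p,d,P=shot('scene'); x=np.array([np.cos(-.513),np.sin(-.513)])
m=(P[...,2]>.13)&(P[...,2]<.24)&(np.hypot(P[...,0]-t[0],P[...,1]-t[1])<.09)&((P[...,:2]-[.468,-.312])@x<-.07)
q=P[m]
for lo in np.arange(.13,.24,.01):
    k=q[(q[:,2]>lo)&(q[:,2]<lo+.01)]
    if len(k): print(lo.round(2),len(k),k.mean(0).round(3),k.min(0).round(3),k.max(0).round(3))
c=p[130:230,230:350].copy(); 
for u,v in pj([t,t-[0,0,.035]]): cv2.circle(c,(int(u)-230,int(v)-130),1,(0,0,255),-1)
p2,_,Pw=shot('wrist')
a=cv2.resize(c,(480,400),interpolation=cv2.INTER_CUBIC); b=p2[150:290,180:350]; b=cv2.resize(b,(320,400)); b=b
cv2.imwrite('pics/a4.png',np.hstack([a,b]))
```

```text
tcp px [[287.9 195.8]
 [287.3 207.6]
 [285.9 207.5]] [[0.491, 0.871, -0.001], [0.871, -0.491, 0.001], [0.0, -0.001, -1.0]]
0.18 8 [ 0.354 -0.244  0.187] [ 0.35  -0.252  0.183] [ 0.363 -0.24   0.19 ]
0.19 38 [ 0.352 -0.244  0.196] [ 0.341 -0.252  0.19 ] [ 0.369 -0.238  0.2  ]
0.2 50 [ 0.352 -0.245  0.205] [ 0.339 -0.254  0.2  ] [ 0.371 -0.238  0.21 ]
0.21 34 [ 0.352 -0.242  0.215] [ 0.34  -0.253  0.21 ] [ 0.365 -0.238  0.22 ]
0.22 24 [ 0.359 -0.242  0.225] [ 0.347 -0.248  0.221] [ 0.37  -0.237  0.23 ]
0.23 102 [ 0.354 -0.243  0.236] [ 0.324 -0.261  0.23 ] [ 0.391 -0.226  0.24 ]
```

View pics/a4.png

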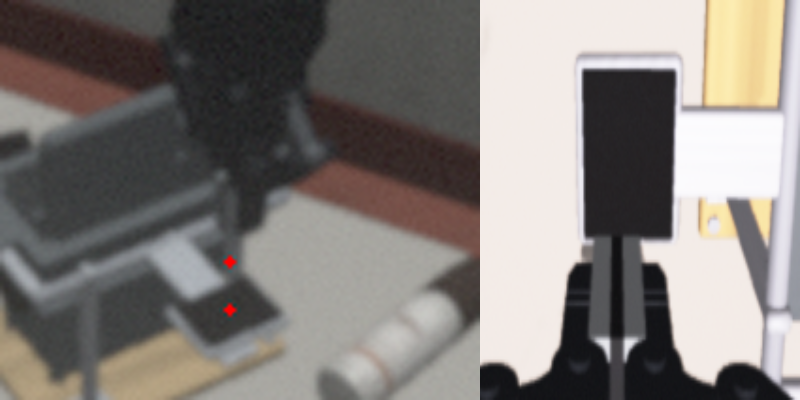

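Run:
```python
from h import *
s=get_state(); t=np.array(s['tcp_pos']); R=rot(s)
p,d,P=shot('wrist'); print(t,vision.camera_info('wrist')['mtx'])
for v in range(215,270,4): print(v,[ (np.round((P[v,u]-t)@R,3).tolist(), round(float(P[v,u,2]),3)) for u in (247,258)])
```

```text
[ 0.35578684 -0.25104342  0.15951656] [[284.69404747   0.         252.2654064 ]
 [  0.         284.69404747 190.19323235]
 [  0.           0.           1.        ]]
215 [([-0.007, -0.003, 0.036], 0.123), ([-0.007, 0.006, 0.036], 0.123)]
219 [([-0.011, -0.003, 0.038], 0.122), ([-0.011, 0.006, 0.038], 0.122)]
223 [([-0.014, -0.003, 0.037], 0.123), ([-0.014, 0.006, 0.037], 0.122)]
227 [([-0.018, -0.003, 0.037], 0.122), ([-0.018, 0.006, 0.037], 0.122)]
231 [([-0.022, -0.003, 0.038], 0.122), ([-0.022, 0.006, 0.037], 0.122)]
235 [([0.011, -0.002, -0.032], 0.192), ([0.011, 0.004, -0.032], 0.191)]
239 [([0.011, -0.002, -0.037], 0.196), ([0.011, 0.004, -0.036], 0.196)]
243 [([0.011, -0.001, -0.041], 0.201), ([0.011, 0.004, -0.041], 0.2)]
247 [([0.01, -0.001, -0.043], 0.203), ([0.011, 0.004, -0.045], 0.204)]
251 [([0.011, -0.001, -0.049], 0.208), ([0.011, 0.004, -0.048], 0.208)]
255 [([0.011, -0.001, -0.052], 0.212), ([0.011, 0.004, -0.053], 0.212)]
259 [([0.01, -0.001, -0.055], 0.214), ([0.01, 0.004, -0.055], 0.214)]
263 [([0.011, -0.001, -0.059], 0.218), ([0.011, 0.004, -0.059], 0.218)]
267 [([0.011, -0.001, -0.062], 0.222), ([0.01, 0.004, -0.061], 0.221)]
```

Both depth images put the real fingertips about 30 mm behind the reported TCP, which explains why nothing was touched. I'll press further, guarded by the force reading.

Run:
```python
from h import *
s=get_state(); x,y,_=s['tcp_pos']; f0=np.array(s['contact_force'])
ctrl.movel([x,y,.10],max_speed=.12)
zc=None
for z in np.arange(.096,.060,-.004):
    ctrl.movel([x,y,z],max_speed=.05); s=get_state(); f=s['contact_force']-f0; print(round(z,3),round(s['tcp_pos'][2],4),np.round(f,1),round(s['time'],2))
    if abs(f[2])>4 and zc is None: zc=z+.003
    if zc and z<zc-.022 or abs(f[2])>40: break
p,d,P=shot('scene');print('handle',rect(P,.178,.21,(.468,-.312),.07))
```

```text
0.096 0.0964 [-0.3  0.5  0.5] 8.78
0.092 0.0926 [-1.4  2.8  5.7] 9.03
0.088 0.0886 [-1.6  1.9  6.7] 9.28
0.084 0.0845 [0.  1.2 3.2] 9.53
0.08 0.0805 [ 0.2 -0.2  3.5] 9.78
0.076 0.0763 [0.  0.6 1.8] 10.03
0.072 0.072 [-0.2  0.9  1.6] 10.28
handle (280, array([ 0.454 , -0.2904]), array([64., 71.]), 118.0, np.float64(0.1923), array([ 0.4582, -0.298 ,  0.1904]))
```

Run:
```python
from h import *
s=get_state(); x,y,_=s['tcp_pos']
ctrl.movel([x,y,.19],max_speed=.15)
p,d,P=shot('wrist');q,_,Q=shot('scene')
for W in(P,Q): print('handle',rect(W,.165,.21,(.468,-.312),.07));print('paddle',rect(W,.06,.14,(.357,-.251),.02))
s=get_state();print(s['time'],s['width'],s['contact_force'])
cv2.imwrite('pics/a5.png',cv2.resize(np.hstack([p,cv2.resize(q[130:250,200:360],(512,384))]),(800,300)))
```

```text
handle (5293, array([ 0.4582, -0.3071]), array([14., 89.]), 59.6, np.float64(0.1929), array([ 0.4587, -0.302 ,  0.1881]))
paddle (1077, array([ 0.3611, -0.2534]), array([30., 40.]), 59.9, np.float64(0.096), array([ 0.3602, -0.2525,  0.0961]))
handle (473, array([ 0.4567, -0.3069]), array([17., 89.]), 59.1, np.float64(0.1859), array([ 0.4557, -0.3037,  0.1845]))
paddle (231, array([ 0.3595, -0.252 ]), array([34., 37.]), 63.2, np.float64(0.096), array([ 0.3579, -0.2517,  0.0956]))
11.3583 -0.0003036761690559746 [-0.66393554 -0.89398885 -0.63014125]
```

View pics/a5.png

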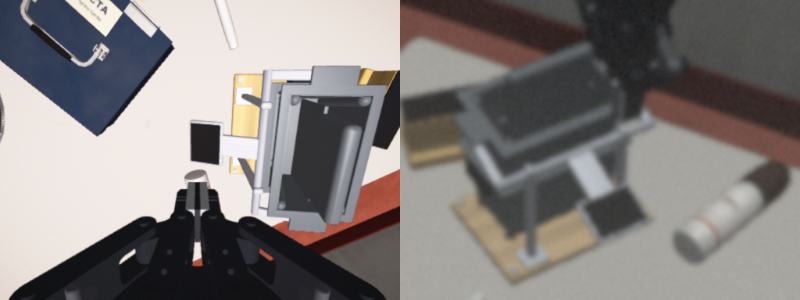

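The wrist view shows the paddle down at z≈0.096 (about 0.4 rad). The bin has risen about 18 mm and leans slightly towards the lever. Next I'll measure the tilt, open the gripper and go above the board.

```bash
cat >> h.py <<'E'
def tilt(P,b,yaw=np.radians(-29.4),lo=.13,hi=.17):
    """rim plane fit in stand-aligned coords about b: (slope along x, slope along y, z at b)"""
    c,s=np.cos(yaw),np.sin(yaw); L=P[...,:2]-b; u=L@[c,s]; v=L@[-s,c]
    m=(P[...,2]>lo)&(P[...,2]<hi)&(abs(u)<.055)&(abs(v)<.076)&((abs(u)>.025)|(abs(v)>.06))
    A=np.c_[u[m],v[m],np.ones(m.sum())]; z=P[...,2][m]; k=np.ones(len(z),bool)
    for _ in range(8):
        g=np.linalg.lstsq(A[k],z[k],rcond=None)[0]; r=abs(A@g-z); k=r<max(.003,np.quantile(r,.6))
    return g.round(4),k.sum()
E
python3 - <<'E'
from h import *
b=np.array([.459,-.307])
p,d,P=shot('wrist');print('w',tilt(P,b)); _,_,Q=shot('top');print('t',tilt(Q,b))
ctrl.ungrasp(); a=np.radians(-29.8)
s=get_state(); ctrl.movel([*s['tcp_pos'][:2],.22]); 
ctrl.movep([*b,.22],down(a))
p,d,P=shot('wrist'); print('w',tilt(P,b),rect(P,.175,.21,b,.07)); s=get_state(); print(s['tcp_pos'],s['time'],s['width'])
_,_,Q=shot('scene'); print('s',tilt(Q,b)) 
cv2.imwrite('pics/w6.png',p)
E
```

```text
w (array([0.122 , 0.    , 0.1479]), np.int64(8329))
t (array([ 0.1254, -0.0011,  0.1475]), np.int64(694))
w (array([0.1229, 0.0006, 0.1478]), np.int64(6107)) (2349, array([ 0.4605, -0.3084]), array([16., 89.]), 60.6, np.float64(0.1955), array([ 0.4625, -0.3042,  0.1941]))
[ 0.45825824 -0.30641868  0.21891439] 13.1833 0.08528096196772744
s (array([1.178e-01, 1.000e-04, 1.480e-01]), np.int64(552))
```

View pics/w6.png

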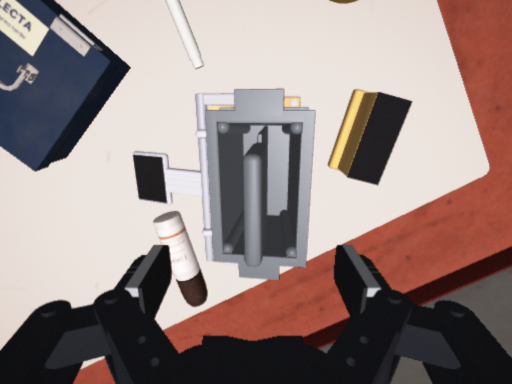

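The view shows the board at (253,205) midway between the open fingers at columns 160 and 350. The bin leans 0.122 rad about its y axis only, with its rim at 0.148. I'll grip with the tool tilted to match.

```bash
cat >> h.py <<'E'
def tilted(yaw,t):
    """tool along the axis of a bin leaning by t towards -x of yaw"""
    x=np.array([np.cos(yaw),np.sin(yaw),0]); n=-np.sin(t)*x+[0,0,np.cos(t)]; y=np.cos(t)*x+[0,0,np.sin(t)]
    q=Rn.from_matrix(np.c_[np.cross(y,-n),y,-n]).as_quat(); return n,np.array([q[3],*q[:3]])
E
python3 - <<'E'
from h import *
n,q=tilted(np.radians(-29.5),.12); H=np.array([.4597,-.3078,.195])
ctrl.movep(H+.005*n,q); f0=np.array(get_state()['contact_force'])
for k in (.02,.035,.05,.064):
    ctrl.movel(H-k*n,max_speed=.08); s=get_state(); f=s['contact_force']-f0; print(k,np.round(f,1),s['time'])
    if np.linalg.norm(f)>8: break
p,d,P=shot('wrist'); cv2.imwrite('pics/w7.png',p)
E
```

```text
0.02 [0.8 1.3 0. ] 14.025
0.035 [-0.5  0.6  0.2] 14.3583
0.05 [ 0.1  1.4 -0.4] 14.6917
0.064 [ 0.4  0.2 -1. ] 15.0167
```

View pics/w7.png

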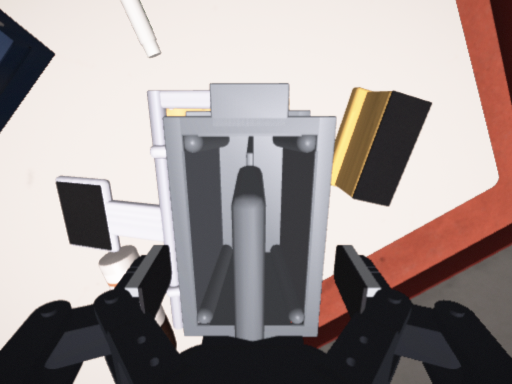

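The board is centred between the fingers, so I'll grip and lift.

Run:
```python
from h import *
ctrl.close_gripper(70); s=get_state(); print(s['width'],s['gripper_force'],np.round(s['contact_force'],1),s['time'])
t=np.array(s['tcp_pos'])
for dz in (.01,.035,.11):
    ctrl.movel(t+[0,0,dz],max_speed=.06); s=get_state(); print(dz,round(s['width'],4),np.round(s['contact_force'],1),s['time'])
p,d,P=shot('wrist'); print(tilt(P,t[:2],lo=.23,hi=.28),rect(P,.28,.32,t[:2],.08),s['tcp_pos']); cv2.imwrite('pics/w8.png',p)
_,_,Q=shot('scene'); print(tilt(Q,t[:2],lo=.23,hi=.28))
```

```text
0.013025332870561374 68.71697187423706 [-1.5  0.5  2.6] 15.7167
0.01 0.0133 [ 0.5 -0.5 -3.7] 16.0333
0.035 0.0132 [-0.1  0.  -2.5] 16.6
0.11 0.0128 [ 0.2 -0.1 -3.2] 18.0
(array([0.1127, 0.0006, 0.258 ]), np.int64(10452)) (11053, array([ 0.4569, -0.301 ]), array([66., 74.]), 13.6, np.float64(0.3057), array([ 0.4599, -0.2961,  0.3069])) [ 0.46587644 -0.31138054  0.2410319 ]
(array([0.0981, 0.0046, 0.2575]), np.int64(601))
```

View pics/w8.png

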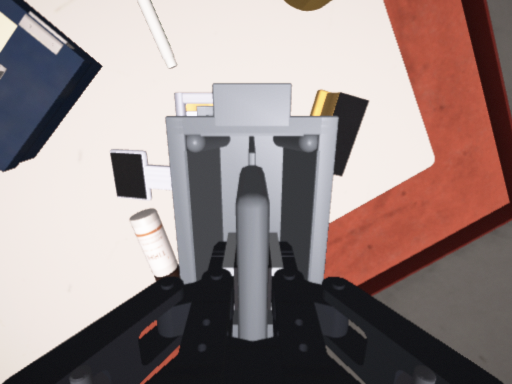

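Run:
```python
from h import *
s=get_state(); t=np.array(s['tcp_pos']); a=np.radians(-43.8); r=np.array([.5988,-.348])
ctrl.movel([t[0],t[1],.245],frame=down(np.radians(-29.5)),max_speed=.03)
p,_,P=shot('wrist'); print(tilt(P,t[:2],lo=.23,hi=.28))
ctrl.movel([*r,.245],frame=down(a),max_speed=.08)
s=get_state(); t=np.array(s['tcp_pos']); print(t,s['time'],s['width'])
for c in ('wrist','top','scene'):
    p,_,P=shot(c); g=tilt(P,t[:2],a,.23,.28); z=g[0][2]
    L=P[...,:2]-r; u=L@[np.cos(a),np.sin(a)]; v=L@[-np.sin(a),np.cos(a)]
    m=(abs(P[...,2]-z-g[0][0]*u-g[0][1]*v)<.006)&(abs(u)<.06)&(abs(v)<.1)
    print(c,g,'u',np.nanpercentile(u[m],[.5,99.5]).round(4),'v',np.nanpercentile(v[m],[.5,99.5]).round(4))
```

```text
(array([-0.0059,  0.002 ,  0.2612]), np.int64(10349))
[ 0.59849792 -0.34808587  0.24520005] 20.3167 0.01309500244287057
wrist (array([-0.0067,  0.0006,  0.2621]), np.int64(10343)) u [-0.0438  0.0454] v [-0.069  0.087]
top (array([-0.0103,  0.0231,  0.2602]), np.int64(277)) u [-0.0458  0.0229] v [0.0352 0.0878]
scene (array([0.0074, 0.0029, 0.2594]), np.int64(611)) u [-0.0486  0.044 ] v [-0.0886  0.0838]
```

Bin is level and centred over the riser. I'll lower it with a force guard.

Run:
```python
from h import *
s=get_state(); x,y,_=s['tcp_pos']; x,y=.5988,-.348; f0=np.array(s['contact_force'])
ctrl.movel([x,y,.135],max_speed=.08)
for z in np.arange(.131,.117,-.002):
    ctrl.movel([x,y,z],max_speed=.02); s=get_state(); f=s['contact_force']-f0; print(round(z,3),np.round(f,1),round(s['tcp_pos'][2],4))
    if f[2]>4: break
p,_,P=shot('wrist'); print(tilt(P,[x,y],np.radians(-43.8),.12,.16))
_,_,Q=shot('scene'); print(tilt(Q,[x,y],np.radians(-43.8),.12,.16),rect(Q,.052,.066,(x,y),.075)); print(s['time'])
```

```text
0.131 [-1.3 -0.6  1.5] 0.1308
0.129 [-1.8 -0.1  0. ] 0.1288
0.127 [-1.5  0.4 -0.7] 0.1268
0.125 [-1.2 -0.5  0.1] 0.1248
0.123 [-2.   0.4  1.2] 0.123
0.121 [-4.9  1.1 11.7] 0.1229
(array([-0.0065,  0.0002,  0.1398]), np.int64(10371))
(array([-0.021 , -0.002 ,  0.1395]), np.int64(433)) (70, array([ 0.5762, -0.3307]), array([ 12., 109.]), 49.9, np.float64(0.063), array([ 0.5776, -0.3293,  0.0625]))
23.5917
```

Contact was at the expected height, with the rim at 0.140. Now I'll release and retreat.

Run:
```python
from h import *
s=get_state(); x,y,_=s['tcp_pos']
ctrl.movel([x,y,.1235],max_speed=.02); ctrl.ungrasp(); ctrl.pause(.3)
ctrl.movel([x,y,.27],max_speed=.12); ctrl.movel([x-.1,y+.1,.28],max_speed=.15)
a=np.radians(-43.8); c=np.array([x,y])
for n in ('wrist','top','scene'):
    p,_,P=shot(n); print(n,tilt(P,c,a,.12,.16),rect(P,.165,.2,c,.08),'riser',rect(P,.052,.066,c,.075))
    cv2.imwrite(f'pics/e_{n}.png',p)
    if n=='wrist': w=p
s=get_state(); print(s['time'],s['width'],s['contact_force'])
cv2.imwrite('pics/end.png',cv2.resize(np.hstack([w,p]),(800,300)))
```

```text
wrist (array([-0.0009, -0.0007,  0.1398]), np.int64(4022)) (2022, array([ 0.5992, -0.3479]), array([14., 88.]), 46.2, np.float64(0.1857), array([ 0.5993, -0.3441,  0.1822])) riser (462, array([ 0.5911, -0.3377]), array([ 45., 107.]), 36.2, np.float64(0.0632), array([ 0.5954, -0.3436,  0.0632]))
top (array([-0.014 ,  0.002 ,  0.1395]), np.int64(386)) (116, array([ 0.5781, -0.3673]), array([15., 33.]), 42.8, np.float64(0.1852), array([ 0.5759, -0.3671,  0.1835])) riser (74, array([ 0.5704, -0.377 ]), array([29., 44.]), 97.5, np.float64(0.0632), array([ 0.568 , -0.3707,  0.0626]))
scene (array([-0.0083, -0.0052,  0.1394]), np.int64(428)) (330, array([ 0.596 , -0.3476]), array([19., 91.]), 47.0, np.float64(0.1784), array([ 0.5952, -0.3438,  0.1776])) riser (79, array([ 0.5764, -0.3306]), array([ 10., 110.]), 47.2, np.float64(0.0626), array([ 0.5786, -0.3292,  0.0623]))
27.575 0.0854450854336255 [-0.45740992 -0.53509982  0.74850896]
```

View pics/end.png

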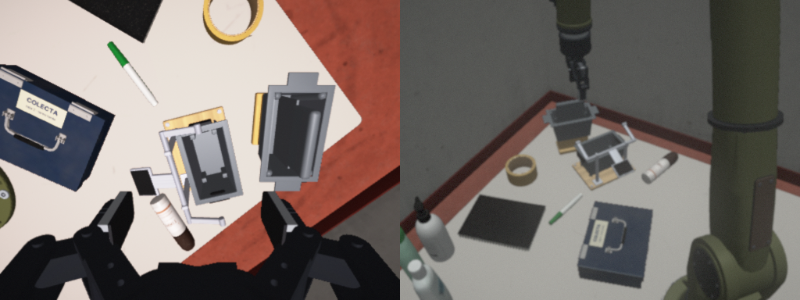

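The bin stands level and centred on the riser, at about (297,135) in the wrist view. The bystanders look undisturbed and the gripper is clear, so I'm handing in.

```bash
python3 -c "
from station import ticket
print(ticket.close_job())"
```

```text
the job is handed in; nothing more can be done
None
```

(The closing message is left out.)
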